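# Take the filter panel out of a dryer's condenser cassette

## Task

The condenser cassette of the tumble dryer stands on the bench for cleaning: turn its four blue turn buttons fully aside, so that none is over the filter panel any more, then lift the panel out and lay it gently in the white drip tray, flat on the bottom with its grip up. Nothing may touch the aluminium fins under the panel, and leave everything else on the bench where it stands.

Things in the scene. Friction and masses are not known exactly. Their poses are not given: they have to be found in the camera images.
- cassette: Condenser cassette of a tumble dryer: grey plastic housing, 270 mm long (its x axis), 190 mm wide (y), rim 90 mm above the bench; heavy, it does not move. Origin: centre of its underside, on the bench; z up. In the middle of its top is an opening 184 x 124 mm (2 mm play all round the filter panel); the panel lies on a ledge 74 mm above the bench, so that its frame ends 2 mm below the rim.
- panel_grip (a point): Filter panel (loose, 0.25 to 0.5 kg): white frame 180 mm long (its x axis, along the cassette's x while it is in the opening), 120 mm wide (y), 14 mm thick, steel mesh, with a blue bridge grip in the middle. This point is the centre of the grip's bar, 43 mm above the panel's underside; the bar is 86 mm long (along x), 16 mm wide (y), 14 mm high (its underside 22 mm above the frame's top), on a foot 10 mm long at each end (at x = +-36). z points up out of the panel.
- panel_foot (a point): Centre of the filter panel's underside, 43 mm below panel_grip; same axes.
- fins: Bright aluminium fins inside the cassette, under the filter panel, their top 55 mm above the bench; delicate, not to be touched. Origin: as the cassette.
- tray: White drip tray on a thin dark rubber mat that shows round it, 240 mm long (its x axis), 180 mm wide (y), wall top 28 mm above the bench, walls 6 mm thick, so 228 x 168 mm inside; ribs on its floor whose tops, on which a panel lies, are 8 mm above the bench. It does not move. Origin: centre of its underside, on the bench; z up.
- button_1 (a joint): Turn button 1, blue, its pivot at x = +55, y = +80 mm in the cassette's frame. 0: the arm points straight across the opening's edge, over the panel (locked). Positive: turned counterclockwise seen from above. It turns either way to stops at +-1.75 rad and stays where it is left (friction, about 0.05 N m, 1 to 2 N at the rib). The arm clears the panel beyond about 1.27 rad either way; at +-1.57 it lies along the edge.
- button_1_rib (a point): Point on the thumb rib of turn button 1, 26 mm from the pivot along the arm, 110 mm above the bench. x: from the pivot to the arm's tip; z up. The button is 16 mm wide; it reaches 48 mm from the pivot to the rounded tip and 12 mm behind the pivot; its plate spans 92 to 102 mm above the bench; on it stands the rib, 9 mm thick, from 3 to 45 mm from the pivot, top 120 mm above the bench.
- button_2 (a joint): Turn button 2, blue, its pivot at x = -55, y = +80 mm in the cassette's frame. 0: the arm points straight across the opening's edge, over the panel (locked). Positive: turned counterclockwise seen from above. It turns either way to stops at +-1.75 rad and stays where it is left (friction, about 0.05 N m, 1 to 2 N at the rib). The arm clears the panel beyond about 1.27 rad either way; at +-1.57 it lies along the edge.
- button_2_rib (a point): Point on the thumb rib of turn button 2, 26 mm from the pivot along the arm, 110 mm above the bench. x: from the pivot to the arm's tip; z up. The button is 16 mm wide; it reaches 48 mm from the pivot to the rounded tip and 12 mm behind the pivot; its plate spans 92 to 102 mm above the bench; on it stands the rib, 9 mm thick, from 3 to 45 mm from the pivot, top 120 mm above the bench.
- button_3 (a joint): Turn button 3, blue, its pivot at x = -55, y = -80 mm in the cassette's frame. 0: the arm points straight across the opening's edge, over the panel (locked). Positive: turned counterclockwise seen from above. It turns either way to stops at +-1.75 rad and stays where it is left (friction, about 0.05 N m, 1 to 2 N at the rib). The arm clears the panel beyond about 1.27 rad either way; at +-1.57 it lies along the edge.
- button_3_rib (a point): Point on the thumb rib of turn button 3, 26 mm from the pivot along the arm, 110 mm above the bench. x: from the pivot to the arm's tip; z up. The button is 16 mm wide; it reaches 48 mm from the pivot to the rounded tip and 12 mm behind the pivot; its plate spans 92 to 102 mm above the bench; on it stands the rib, 9 mm thick, from 3 to 45 mm from the pivot, top 120 mm above the bench.
- button_4 (a joint): Turn button 4, blue, its pivot at x = +55, y = -80 mm in the cassette's frame. 0: the arm points straight across the opening's edge, over the panel (locked). Positive: turned counterclockwise seen from above. It turns either way to stops at +-1.75 rad and stays where it is left (friction, about 0.05 N m, 1 to 2 N at the rib). The arm clears the panel beyond about 1.27 rad either way; at +-1.57 it lies along the edge.
- button_4_rib (a point): Point on the thumb rib of turn button 4, 26 mm from the pivot along the arm, 110 mm above the bench. x: from the pivot to the arm's tip; z up. The button is 16 mm wide; it reaches 48 mm from the pivot to the rounded tip and 12 mm behind the pivot; its plate spans 92 to 102 mm above the bench; on it stands the rib, 9 mm thick, from 3 to 45 mm from the pivot, top 120 mm above the bench.
- spray_bottle: Bystander: amber trigger spray bottle with black head, 68 mm across, 204 mm tall, its head and nozzle (180 to 204 mm up) reaching 56 mm out along -x. Origin: centre of its underside; z up.
- detergent_bottle: Bystander: green bottle with blue cap, 60 mm across, 165 mm tall. Origin: centre of its underside; z up.
- stain_jar: Bystander: glass jar with brass lid, 64 mm across, 85 mm tall. Origin: centre of its underside; z up.
- scrub_brush: Bystander: wooden scrubbing brush lying bristles down along its x axis, reaching from -95 to +98 mm, 50 mm wide, 39 mm tall. Origin: centre of its underside; z up.
- dosing_cup: Bystander: blue open dosing cup, 68 mm across, 65 mm tall. Origin: centre of its underside; z up.
- softener_can: Bystander: yellow can, 66 mm across, 100 mm tall. Origin: centre of its underside; z up.
- peg_box: Bystander: small wooden box full of clothes pegs, 110 x 85 mm, 60 mm tall. Origin: centre of its underside; z up.
Not all that is in view belongs to the job. What is shaped like the part that bears panel_grip but purple is not meant.

How it is judged:
By the outcome, as a careful person would: the job done as asked, in the order asked, and still so for the second after the job is handed in, with the robot touching nothing.
It also fails if it takes over 72 s, if anything falls off the work surface, if the arm or the gripper's body presses on something with over 40 N, if the wrist force passes 120 N, or if a joint passes its speed limit or range.

## Robot

A 6-joint arm with a two-finger parallel gripper is mounted at the origin on the work surface. World frame = base frame: x ahead of the robot, y to its left, z up, the work surface at z = 0. Lengths are in mm, angles in degrees, forces in N, time in s.
With the tool pointing down it reaches from about 350 to 850 mm from the base axis. Payload 8.1 kg.
Tool frame: the origin (TCP) lies at the very end of the fingers, on their centre line; the grasp point (between the pads) lies r.tcp_to_grasp behind it (r.tcp_to_grasp is the distance from the TCP to the grasp point, in mm); z points along the fingers, y is the line along which they close (so a half turn about z gives the same grasp; the last joint's range is limited). The gripper opens to 85 mm and grips with 20 to 120 N. Pads are 22 mm wide; open, the fingers measure 114 mm over their backs; the gripper's body (76 mm by 85 mm) begins 54 mm behind the grasp point. The pads swing forward as they close: fully open they stand 13 mm farther back than shut.
Start: joints at [59.908, 7.471, 85.268, -0, 87.261, -4.893], TCP at [255.435, 542.916, 231.292] pointing down, gripper open.
Joint ranges: [-169.43, 169.43], [-51.17, 129.36], [1.28, 143.12], [-76.62, 256.62], [0, 156.53], [-152.29, 152.29]. Speed limits (degrees/s): [136.94, 136.94, 159.86, 180, 180, 180].

## Interface

Orientations are given as [roll, pitch, yaw] about the fixed x, y, z axes, in that order (R = Rz(yaw) Ry(pitch) Rx(roll)).
In Python, from bench import r gives the robot as it stands.
- The arm moves only by the shell command python3 -m handwheel 'ROWS' [OPENING] [FORCE]. ROWS is JSON, a list of rows, each a list of 4 numbers: the shift along the tool's x, y, z in m, then the turn about the tool's z in degrees. A call has 1 to 10 rows; each row shifts and turns the commanded pose from where the row before left it, along the tool's axes as they then stand; what a row does not reach is not made up. A row lasts 1/10 s, in which the tool goes at most 50 mm and 8.59 degrees, less where a joint would pass 70% of its speed; a pose out of reach is approached as far as the arm can. A call is refused whole if a number of a shift passes 0.05 or a number of a turn 8.59, either way. A call with a gripper value outside its range is refused whole. OPENING is the finger opening in m, from 0 to 0.0854, set as the call begins (- or left out, the last holds). The fingers move at their own pace and stop on an object; FORCE is the grip in N (left out, the last holds). Time passes only in rows, so rows that do not move let the fingers close. It gives the time, the measured TCP pose, the force, the opening and the grip force at its end, in the units of the state.
- r.sense(): the state, without advancing time (a new reading comes with each control period).
- r.snapshot(name): name is "side" or "top"; returns the picture (480x640x3 uint8, red, green, blue); there is no depth.
- r.camera_params(name): a dict with "fx", "fy", "cx", "cy" (pixels), "R" (3x3) and "t" (3): a world point X has camera coordinates R X + t. Camera axes: x right, y down, z forward; pixel columns grow to the right and rows downward; lengths in mm; the calibration is good to about 2 mm. A picture is of the moment at which its call begins. camera_params takes no time and is no camera call.
- r.hand_in(): hands the job in; it is judged then, once.
The state is a dict: "time": time; "joint_pos": joint angles; "qd": joint speeds; "joint_efforts": joint torques, N m; "tool_pos": TCP position; "tcp_rot": TCP orientation; "ft_force": force on the tool from outside, world axes, zero at the start; "wrist_torque": the same for the moment, N m; "finger_gap": finger opening in mm; "grip_force": force on a finger pad.
Only numpy, scipy, OpenCV 4.12 (cv2) and the standard library are available. Lean on these libraries where they do the work, as an engineer would, in place of code of your own. Each camera call takes 0.05 s, during which the arm holds its last target. There are 200 camera calls.

## Working session

There is one attempt and no reset: what is moved stays moved. The work goes in short steps, Python scripts to look and compute and a shell command to move; the robot and the scene stay as the last step left them, time stands still between calls to the robot, and variables do not carry over. Pictures are saved under pics/ and viewed, at most 10 in all, crops included, and the job is handed in when it is done.

```bash
ls; mkdir -p pics
python3 - <<'E'
from bench import r
import cv2,numpy as np
for n in("top","side"):
    im=r.snapshot(n); cv2.imwrite(f"pics/{n}0.png",im[:,:,::-1])
    p=r.camera_params(n); print(n,{k:np.round(np.array(v),3).tolist() for k,v in p.items()})
s=r.sense();print(s, r.tcp_to_grasp)
E
```

```text
pics
top {'fx': 534.55, 'fy': 534.55, 'cx': 324.341, 'cy': 240.627, 'R': [[0.025, -1.0, 0.011], [-0.98, -0.026, -0.196], [0.196, -0.006, -0.981]], 't': [-23.213, 499.992, 1281.278]}
side {'fx': 605.099, 'fy': 605.099, 'cx': 325.365, 'cy': 239.489, 'R': [[0.744, -0.668, 0.018], [-0.437, -0.506, -0.744], [0.506, 0.545, -0.668]], 't': [-369.033, 264.028, 1314.253]}
{'time': 0.1, 'joint_pos': array([ 5.99081759e+01,  7.51165699e+00,  8.53234086e+01, -9.42923476e-04,
        8.72621585e+01, -4.89378603e+00]), 'qd': array([ 0.04941943, -0.18684429, -0.25045773, -0.12722668,  0.11937557,
       -0.0135234 ]), 'joint_efforts': array([ 2.63788888e-04, -5.70951033e+01, -5.01942194e+01, -1.65639422e-04,
        8.16765649e-03, -4.06879803e-05]), 'tool_pos': array([255.18866264, 542.47307257, 230.33666996]), 'tcp_rot': array([-1.79903050e+02, -7.35573692e-03,  1.54802002e+02]), 'ft_force': array([-0.03111255, -0.64727359, -0.85584271]), 'wrist_torque': array([ 0.03447757, -0.03956846, -0.00978335]), 'grip_force': 0.0, 'finger_gap': 85.50791908931315} 18.700000000000003
```

View pics/top0.png

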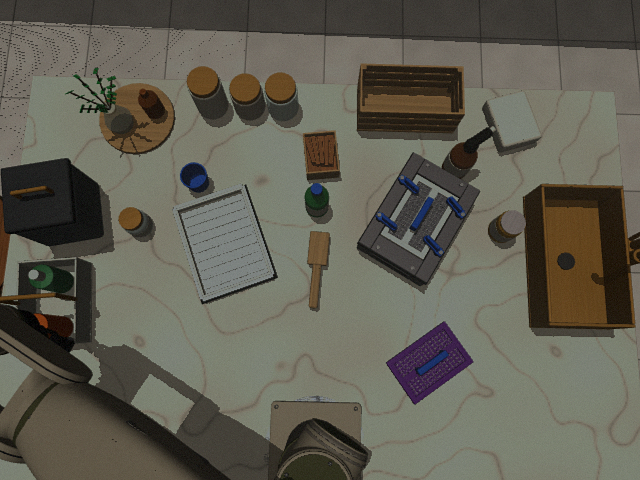

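View pics/side0.png

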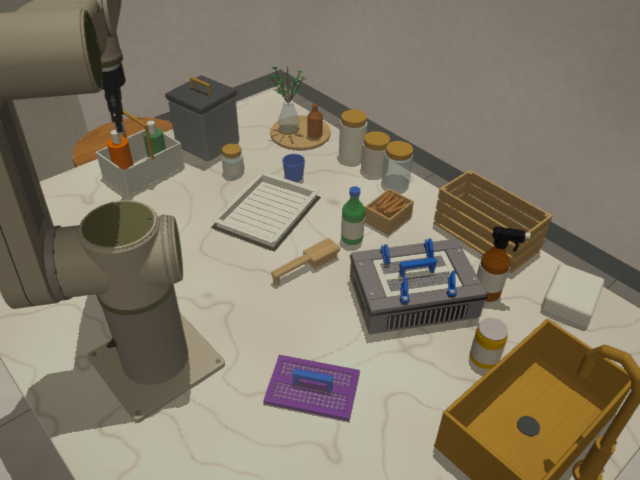

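The filter panel that is meant is the white-framed one, with its blue grip at top (422,212) and side (417,266), because it lies in the grey cassette. The other candidate, at top (430,362), is purple and loose, so it is the decoy. The tray is at top (225,243). The four buttons are at top (408,184), (386,222), (455,206) and (433,246). I'll confirm this in one enlarged crop and measure.

```bash
cat > h.py <<'E'
from bench import r
import cv2,numpy as np
def ray(n,u,v):
    p=r.camera_params(n);R=np.array(p["R"]);t=np.array(p["t"])
    d=R.T@np.array([(u-p["cx"])/p["fx"],(v-p["cy"])/p["fy"],1]);return -R.T@t,d
def onz(n,u,v,z):
    c,d=ray(n,u,v);return c+d*(z-c[2])/d[2]
def proj(n,X):
    p=r.camera_params(n);q=np.array(p["R"])@np.array(X)+np.array(p["t"]);return p["fx"]*q[0]/q[2]+p["cx"],p["fy"]*q[1]/q[2]+p["cy"]
def tri(a,b):
    (c1,d1),(c2,d2)=ray("top",*a),ray("side",*b)
    s=np.linalg.lstsq(np.array([d1,-d2]).T,c2-c1,rcond=None)[0]
    return (c1+s[0]*d1+c2+s[1]*d2)/2,np.linalg.norm(c1+s[0]*d1-c2-s[1]*d2)
def blobs(im,lo,hi,amin=25):
    m=cv2.inRange(cv2.cvtColor(im,cv2.COLOR_RGB2HSV),lo,hi)
    n,l,s,c=cv2.connectedComponentsWithStats(m)
    return m,l,[(i,s[i],c[i]) for i in range(1,n) if s[i][4]>=amin]
BLUE=((100,140,60),(125,255,255))
E
python3 - <<'E'
from h import *
o=[]
for n,(x0,y0,w,h) in dict(top=(345,140,150,160),side=(340,215,170,130)).items():
    im=cv2.imread(f"pics/{n}0.png")[:,:,::-1].copy()
    m,l,b=blobs(im,*BLUE,amin=15)
    for i,s,c in b:
        if x0<c[0]<x0+w and y0<c[1]<y0+h:
            ys,xs=np.where(l==i);q=cv2.minAreaRect(np.c_[xs,ys].astype(np.float32))
            print(n,s[4],c.round(1),cv2.boxPoints(q).round(0).tolist())
    o.append(cv2.resize(im[y0:y0+h,x0:x0+w],(400,int(400*h/w)),interpolation=cv2.INTER_CUBIC))
H=max(a.shape[0] for a in o)
o=[cv2.copyMakeBorder(a,0,H-a.shape[0],0,0,cv2.BORDER_CONSTANT) for a in o]
cv2.imwrite("pics/crop1.png",np.hstack(o)[:,:,::-1])
# tray: bright white region in top
im=cv2.imread("pics/top0.png"); g=cv2.cvtColor(im,cv2.COLOR_BGR2HSV)
m=cv2.inRange(g,(0,0,0),(180,255,70))[175:310,160:290]
c=max(cv2.findContours(m,cv2.RETR_EXTERNAL,cv2.CHAIN_APPROX_NONE)[0],key=lambda c:cv2.minAreaRect(c)[1][0]*cv2.minAreaRect(c)[1][1])
q=cv2.minAreaRect(c);B=cv2.boxPoints(q)+[160,175];print("tray",B.round(1).tolist())
for z in(0,28):print([onz("top",*p,z)[:2].round(0).tolist() for p in B])
m=cv2.inRange(g,(0,0,0),(180,90,110))[140:300,345:495]
c=max(cv2.findContours(m,cv2.RETR_EXTERNAL,cv2.CHAIN_APPROX_NONE)[0],key=cv2.contourArea)
B=cv2.boxPoints(cv2.minAreaRect(c))+[345,140];print("cass",B.round(1).tolist(),[onz("top",*p,90)[:2].round(0).tolist() for p in B])
E
```

```text
top 89 [409.  183.2] [[397.0, 179.0], [402.0, 173.0], [420.0, 187.0], [416.0, 193.0]]
top 212 [422.1 212.4] [[411.0, 225.0], [428.0, 196.0], [433.0, 200.0], [416.0, 228.0]]
top 94 [455.6 205.8] [[446.0, 199.0], [452.0, 195.0], [466.0, 214.0], [460.0, 218.0]]
top 94 [386.4 220.3] [[375.0, 217.0], [379.0, 210.0], [398.0, 224.0], [393.0, 230.0]]
top 106 [433.  244.2] [[422.0, 239.0], [427.0, 234.0], [444.0, 251.0], [439.0, 256.0]]
side 420 [421.  259.8] [[397.0, 243.0], [433.0, 238.0], [437.0, 270.0], [401.0, 275.0]]
side 92 [385.6 254. ] [[381.0, 245.0], [388.0, 245.0], [389.0, 263.0], [383.0, 263.0]]
side 130 [451.6 284. ] [[448.0, 271.0], [455.0, 271.0], [455.0, 296.0], [448.0, 296.0]]
side 128 [404.1 290.1] [[401.0, 277.0], [408.0, 277.0], [408.0, 302.0], [401.0, 302.0]]
tray [[199.8, 302.2], [244.2, 184.3], [303.5, 206.7], [259.1, 324.5]]
[[344.0, 299.0], [656.0, 204.0], [599.0, 46.0], [292.0, 147.0]]
[[342.0, 293.0], [647.0, 200.0], [592.0, 45.0], [291.0, 144.0]]
cass [[348.6, 247.8], [426.8, 122.7], [501.4, 169.2], [423.2, 294.3]] [[476.0, -69.0], [804.0, -262.0], [685.0, -446.0], [369.0, -247.0]]
```

View pics/crop1.png

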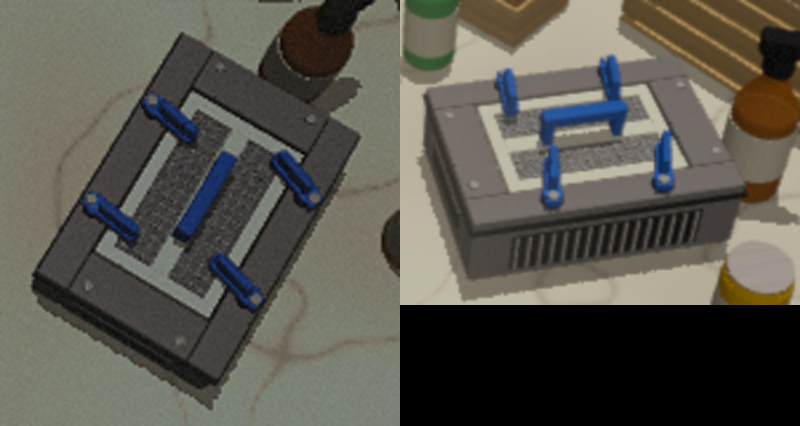

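The crop confirms it: the white panel with the blue grip sits under four blue buttons. The pivots (grey dots) are at full-image pixels (402,178), (379,214.6), (462.4,214.2) and (440.6,251.7). The rim corners are at about (413.6,153), (479,191), (423,281) and (358.5,243).

Run:
```python
from h import *
P=[onz("top",*p,102)[:2] for p in[(402,177.9),(379.1,214.6),(462.4,214.2),(440.6,251.7)]]
C=[onz("top",*p,90)[:2] for p in[(413.6,153.1),(479.2,191),(422.5,281.5),(358.5,243.1)]]
print("piv",np.round(P,0).tolist(),np.mean(P,0), np.linalg.norm(P[0]-P[1]),np.linalg.norm(P[2]-P[3]),np.linalg.norm(P[0]-P[2]),np.linalg.norm(P[1]-P[3]))
print("rim",np.round(C,0).tolist(),np.mean(C,0),[np.linalg.norm(C[i]-C[i-1]).round() for i in range(4)])
for a,b in[((402,177.9),(379.1,214.6)),((462.4,214.2),(440.6,251.7))]:
    d=onz("top",*a,102)-onz("top",*b,102);print(np.degrees(np.arctan2(d[1],d[0])))
print("grip",onz("top",422.1,212.4,119))
im=cv2.imread("pics/top0.png"); cr=im[165:320,155:295]
o=cv2.resize(cr,None,fx=3.5,fy=3.5,interpolation=cv2.INTER_CUBIC);cv2.imwrite("pics/tray.png",o)
```

```text
piv [[652.0, -196.0], [558.0, -141.0], [564.0, -342.0], [470.0, -288.0]] [ 561.00082887 -241.86582838] 109.45862652843228 108.38689520142188 170.3330323664895 171.1023564952703
rim [[721.0, -228.0], [627.0, -389.0], [399.0, -246.0], [488.0, -93.0]] [ 559.14645765 -238.77190058] [np.float64(269.0), np.float64(187.0), np.float64(269.0), np.float64(178.0)]
-30.61683385297772
-30.208393539768007
grip [ 561.51088721 -241.5072176   119.        ]
```

View pics/tray.png

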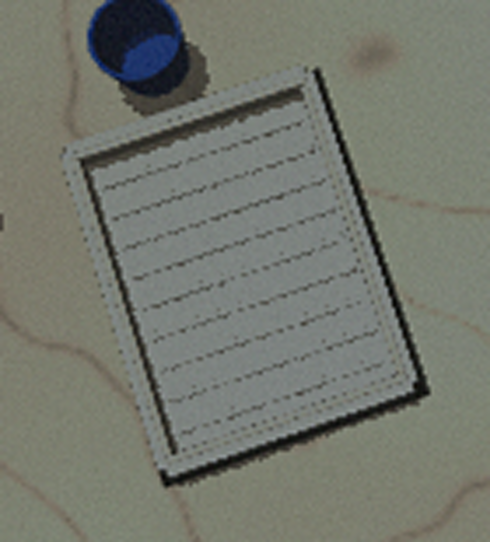

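The tray crop shows the wall-top corners at about full-image (173.6,208.4), (245,184.4), (273.6,276.4) and (202.1,299.9). The pivots, rim and grip agree on the cassette: centre about (561,-242), yaw about -30.4.

```bash
cat >> h.py <<'E'
C0=np.array([561.3,-241.7]);YC=-30.4
def Rz(a):
    a=np.radians(a);return np.array([[np.cos(a),-np.sin(a)],[np.sin(a),np.cos(a)]])
def cas(w):return Rz(YC).T@(np.array(w)[:2]-C0)
def wor(c):return C0+Rz(YC)@np.array(c)
def delta(x,y,z):  # shift along tool axes (m), tool down
    s=r.sense();p=s["tool_pos"];a=np.radians(s["tcp_rot"][2]);d=np.array([x,y,z])-p
    return (d[0]*np.cos(a)+d[1]*np.sin(a))/1e3,(d[0]*np.sin(a)-d[1]*np.cos(a))/1e3,-d[2]/1e3
def st():
    s=r.sense();print(round(s["time"],2),s["tool_pos"].round(1),s["tcp_rot"].round(1),"F",s["ft_force"].round(1),"gap",round(s["finger_gap"],1),round(s["grip_force"],1),"cas",cas(s["tool_pos"]).round(1))
E
python3 - <<'E'
from h import *
T=[onz("top",*p,28)[:2] for p in[(173.6,208.4),(245,184.4),(273.6,276.4),(202.1,299.9)]]
print("tray",np.round(T).tolist(),np.mean(T,0),[np.linalg.norm(T[i]-T[i-1]).round() for i in range(4)])
for a,b in((0,3),(1,2)):
    d=T[a]-T[b];print(np.degrees(np.arctan2(d[1],d[0])))
for c in[(409,183.2),(455.6,205.8),(386.4,220.3),(433,244.2)]:
    print("blob",cas(onz("top",*c,109)).round(1))
print("side grip pred",proj("side",[561.5,-241.5,117]))
for n,p,z in(("spray",(460,165),20),("deterg",(316,207),50),("spray head",(478,140),192)):
    w=onz("top",*p,z);print(n,w.round(),cas(w).round())
import math
a=math.radians(149.6);s=r.sense()["tool_pos"]
for c in((25,50),):
    w=wor(c);d=np.r_[w,230]-s;print("first after turn",d.round(), d[0]*np.cos(a)+d[1]*np.sin(a),d[0]*np.sin(a)-d[1]*np.cos(a))
E
```

```text
tray [[578.0, 376.0], [647.0, 198.0], [410.0, 114.0], [347.0, 288.0]] [495.79872161 243.99931708] [np.float64(247.0), np.float64(191.0), np.float64(251.0), np.float64(185.0)]
21.026664694623015
19.542946415916767
blob [50.  63.4]
blob [ 60.5 -60.7]
blob [-59.1  63. ]
blob [-50.7 -60.8]
side grip pred (np.float64(417.7556747504083), np.float64(263.04237051188545))
spray [ 719. -362.   20.] [196. -24.]
deterg [586.  13.  50.] [-107.  232.]
spray head [ 719. -359.  192.] [195. -21.]
first after turn [ 353. -754.   -0.] -685.8432644029741 -471.4573218326642
```

```bash
python3 -m handwheel '[[0,0,0,5.2],[-0.037,-0.023,0,0],[-0.037,-0.023,0,0],[-0.037,-0.023,0,0],[-0.037,-0.023,0,0],[-0.037,-0.023,0,0],[-0.037,-0.023,0,0],[-0.037,-0.023,0,0],[-0.037,-0.023,0,0],[-0.037,-0.023,0,0]]' 0 30 && python3 -m handwheel '[[-0.037,-0.023,0,0],[-0.037,-0.023,0,0],[-0.037,-0.023,0,0],[-0.037,-0.023,0,0],[-0.037,-0.023,0,0],[-0.037,-0.023,0,0],[-0.037,-0.023,0,0],[-0.037,-0.023,0,0],[-0.037,-0.023,0,0],[-0.037,-0.023,0,0]]' && python3 -c "
from h import *
st();print(np.round(delta(*wor((85,50)),107),4))"
```

```text
time: 1.1
tool_pos: [438.2, 194.2, 231.0]
tcp_rot: [-180.0, -0.0, 149.6]
ft_force: [0.5, 0.8, 0.1]
finger_gap: -0.0
grip_force: 0.0
time: 2.1
tool_pos: [641.0, -191.4, 230.6]
tcp_rot: [-180.0, -0.1, 149.6]
ft_force: [1.0, 0.4, 0.5]
finger_gap: -0.3
grip_force: 0.0
2.1 [ 641.  -191.4  230.6] [-1.800e+02 -1.000e-01  1.496e+02] F [1.  0.4 0.5] gap -0.3 0.0 cas [43.2 83.7]
[-0.0418 -0.0337  0.1236]
```

```bash
python3 -m handwheel '[[-0.02,-0.016,0,0],[-0.02,-0.016,0,0],[0,0,0.03,0],[0,0,0.03,0],[0,0,0,0],[0,0,0,0]]' && python3 -c "
from h import *
st();print(np.round(delta(*wor((85,50)),107),4))
im=r.snapshot('top')[110:320,320:530];o=cv2.resize(im,(600,600),interpolation=cv2.INTER_CUBIC);cv2.imwrite('pics/a.png',o[:,:,::-1])"
```

```text
time: 2.7
tool_pos: [658.2, -237.2, 170.4]
tcp_rot: [-180.0, -0.2, 149.6]
ft_force: [-0.6, -0.6, -0.1]
finger_gap: 0.2
grip_force: 0.0
2.7 [ 658.2 -237.2  170.4] [-180.    -0.2  149.6] F [-0.6 -0.6 -0.1] gap 0.2 0.0 cas [81.3 52.9]
[-0.0037 -0.0029  0.0634]
```

View pics/a.png

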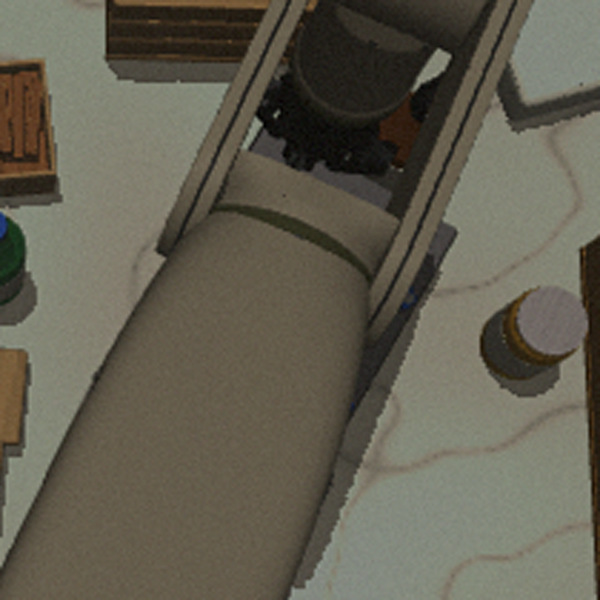

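The arm hides the buttons from the top camera, so I'll use the side view after each push.

```bash
python3 -m handwheel '[[-0.004,-0.003,0.021,0],[0,0,0.021,0],[0,0,0.021,0],[0,0,0,0],[0.01,0,0,0],[0.01,0,0,0],[0.01,0,0,0],[0.01,0.001,0,0],[0.01,0.001,0,0],[0.005,0.003,0,0]]' && python3 -m handwheel '[[0.004,0.004,0,0],[0.004,0.004,0,0],[0,0.002,0,0],[0,0,0,0]]' && python3 -c "
from h import *
st()
im=r.snapshot('side')[200:340,330:520];o=cv2.resize(im,None,fx=3.5,fy=3.5,interpolation=cv2.INTER_CUBIC);cv2.imwrite('pics/b.png',o[:,:,::-1])"
```

```text
time: 3.75
tool_pos: [618.5, -211.0, 113.2]
tcp_rot: [180.0, 0.4, 149.6]
ft_force: [4.4, -2.7, 6.3]
finger_gap: 0.3
grip_force: 3.2
time: 4.15
tool_pos: [616.8, -198.2, 113.2]
tcp_rot: [180.0, 0.4, 149.6]
ft_force: [0.5, -0.4, 11.2]
finger_gap: -0.1
grip_force: 5.8
4.15 [ 616.8 -198.2  113.2] [180.    0.4 149.6] F [ 0.5 -0.4 11.2] gap -0.1 5.8 cas [25.9 65.6]
```

View pics/b.png

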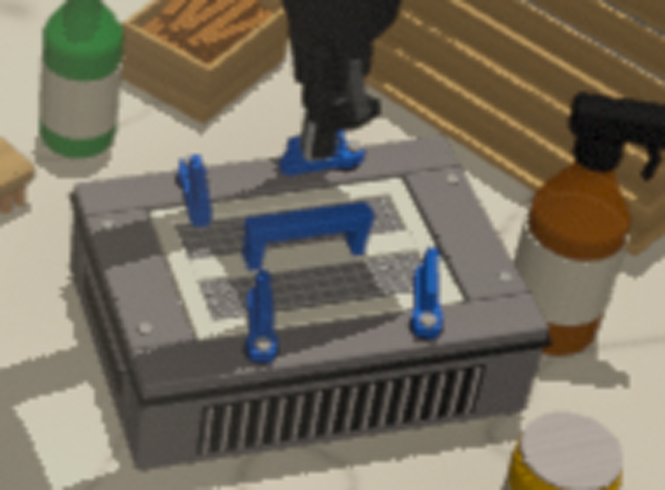

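Button A now lies along the far edge, at crop (320,157). The tool reads 11 N upward, so I'll back off and check the height.

```bash
python3 -m handwheel '[[0,-0.008,0,0],[0,-0.008,0,0],[0,0,0,0],[0,0,0,0]]' && python3 -c "
from h import *
st();print(r.sense()['joint_pos'].round(1))"
```

```text
time: 4.6
tool_pos: [608.6, -212.2, 112.4]
tcp_rot: [180.0, 0.4, 149.6]
ft_force: [2.6, -1.2, 7.0]
finger_gap: 0.1
grip_force: 3.5
4.6 [ 608.6 -212.2  112.4] [180.    0.4 149.6] F [ 2.6 -1.2  7. ] gap 0.1 3.5 cas [25.8 49.4]
[-23.8  18.5  85.2   0.   75.9 -83.4]
```

```bash
python3 -c "
from h import *
print(r.sense()['wrist_torque'])"; python3 -m handwheel '[[0,0,-0.006,0],[0,0,0,0],[0,0,0,0]]' && python3 -c "
from h import *
st();print(r.sense()['wrist_torque'])
im=r.snapshot('side')[190:320,350:500];o=cv2.resize(im,None,fx=4.5,fy=4.5,interpolation=cv2.INTER_CUBIC);cv2.imwrite('pics/c.png',o[:,:,::-1])"
```

```text
[-0.11866992 -0.34469586 -0.02866537]
time: 4.9
tool_pos: [606.2, -211.1, 114.9]
tcp_rot: [180.0, 0.0, 149.6]
ft_force: [-0.9, 0.5, -1.1]
finger_gap: -0.2
grip_force: 0.0
4.9 [ 606.2 -211.1  114.9] [180.    0.  149.6] F [-0.9  0.5 -1.1] gap -0.2 0.0 cas [23.3 49.2]
[0.05656605 0.02135099 0.00276607]
```

View pics/c.png

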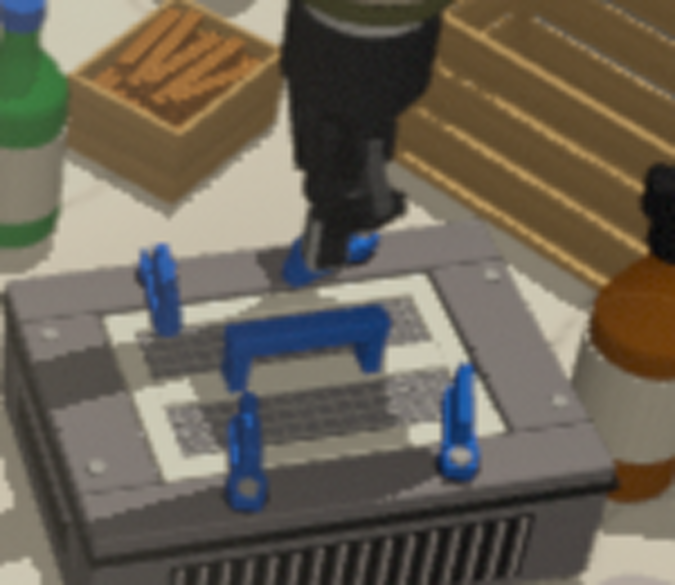

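Button A looks only about 73° turned, so I'll push further outward and measure it again numerically.

```bash
python3 -m handwheel '[[0,0.008,0.003,0],[0,0.008,0,0],[0,0.006,0,0],[0,0,0,0],[0,0,0,0]]' && python3 -c "
from h import *
st()"; python3 -m handwheel '[[0,-0.01,0,0],[0,-0.012,0,0],[0.015,0,0,0],[0.015,0,0,0],[0,0,0,0]]' && python3 -c "
from h import *
st()
im=r.snapshot('side');cv2.imwrite('pics/d.png',im[:,:,::-1])
m,l,b=blobs(im,*BLUE,amin=15)
for i,s,c in b:
    if 340<c[0]<510 and 215<c[1]<345:
        ys,xs=np.where(l==i);print(s[:5],[(onz('side',u,v,z)[:2]-0) is None or cas(onz('side',u,v,z)).round(0).tolist() for (u,v),z in(((xs.min(),ys[xs==xs.min()].mean()),105),((xs.max(),ys[xs==xs.max()].mean()),105),(c,108))])"
```

```text
time: 5.45
tool_pos: [617.9, -192.2, 113.2]
tcp_rot: [-180.0, 0.1, 149.6]
ft_force: [-5.1, 0.9, 12.5]
finger_gap: -0.1
grip_force: 9.7
5.45 [ 617.9 -192.2  113.2] [-1.800e+02  1.000e-01  1.496e+02] F [-5.1  0.9 12.5] gap -0.1 9.7 cas [23.7 71.4]
time: 5.95
tool_pos: [578.6, -195.0, 110.2]
tcp_rot: [-180.0, -0.2, 149.6]
ft_force: [0.3, -0.3, -0.4]
finger_gap: -0.3
grip_force: 0.0
5.95 [ 578.6 -195.   110.2] [-180.    -0.2  149.6] F [ 0.3 -0.3 -0.4] gap -0.3 0.0 cas [-8.7 49. ]
[415 238  19  13 109] [[15.0, 64.0], [63.0, 72.0], [37.0, 65.0]]
[381 245   8  19  89] [[-66.0, 72.0], [-59.0, 39.0], [-62.0, 52.0]]
[400 258  37  18 309] [[-42.0, -1.0], [50.0, 11.0], [2.0, 5.0]]
[448 271   8  26 130] [[44.0, -86.0], [60.0, -87.0], [58.0, -70.0]]
[401 278   8  25 116] [[-60.0, -69.0], [-50.0, -89.0], [-53.0, -68.0]]
```

```bash
python3 -m handwheel '[[0,0,-0.0045,0],[-0.017,0,0,0],[-0.017,0.007,0,0],[0,0.007,0,0],[0,0.007,0,0],[0,0.005,0,0],[0,0,0,0]]' && python3 -c "
from h import *
st();s=r.sense();print(Rz(YC).T@s['ft_force'][:2])"; python3 -m handwheel '[[0,0.004,0,0],[0,0,0,0]]' && python3 -c "
from h import *
st();s=r.sense();print(Rz(YC).T@s['ft_force'][:2])
im=r.snapshot('side')[190:320,350:500];o=cv2.resize(im,None,fx=4.5,fy=4.5,interpolation=cv2.INTER_CUBIC);cv2.imwrite('pics/e.png',o[:,:,::-1])"
```

```text
time: 6.7
tool_pos: [621.3, -193.2, 115.9]
tcp_rot: [-179.7, 0.0, 149.6]
ft_force: [-6.2, -13.6, 1.6]
finger_gap: -0.2
grip_force: 6.8
6.7 [ 621.3 -193.2  115.9] [-179.7    0.   149.6] F [ -6.2 -13.6   1.6] gap -0.2 6.8 cas [27.3 72.2]
[  1.57239984 -14.83916492]
time: 6.9
tool_pos: [621.8, -192.5, 115.9]
tcp_rot: [-179.5, -0.0, 149.5]
ft_force: [-12.7, -21.9, 2.8]
finger_gap: -0.1
grip_force: 12.5
6.9 [ 621.8 -192.5  115.9] [-179.5   -0.   149.5] F [-12.7 -21.9   2.8] gap -0.1 12.5 cas [27.3 73.1]
[  0.07137222 -25.31485638]
```

View pics/e.png

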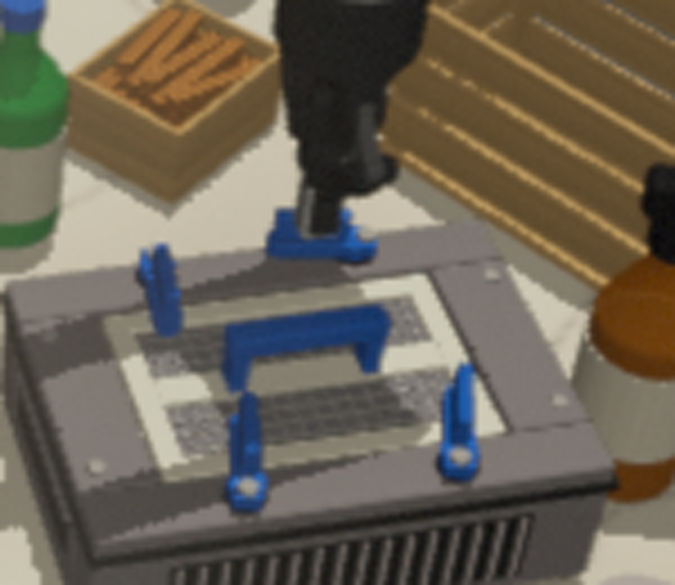

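A is now at its stop: it lies along the edge at crop (320,238), with 25 N lateral. Keeping z about 115, I'll go on to B.

```bash
python3 -m handwheel '[[0,-0.013,0,0],[0,-0.013,0,0],[0.02,0,0,0],[0.02,0,0,0],[0.012,0,0,0],[0.012,0,0,0],[0.012,0,0,0],[0.012,0,0,0],[0.012,0.003,0,0],[0.007,0.006,0,0]]' && python3 -m handwheel '[[0,0.006,0,0],[0,0.005,0,0],[0,0.004,0,0],[0,0,0,0]]' && python3 -c "
from h import *
st();s=r.sense();print(Rz(YC).T@s['ft_force'][:2])"
```

```text
time: 7.95
tool_pos: [523.3, -147.6, 116.1]
tcp_rot: [180.0, 0.0, 149.6]
ft_force: [0.6, -3.0, 0.9]
finger_gap: 0.1
grip_force: 1.0
time: 8.35
tool_pos: [528.1, -138.3, 115.4]
tcp_rot: [-179.5, -0.2, 149.6]
ft_force: [-20.7, -18.1, 9.2]
finger_gap: 0.1
grip_force: 13.8
8.35 [ 528.1 -138.3  115.4] [-179.5   -0.2  149.6] F [-20.7 -18.1   9.2] gap 0.1 13.8 cas [-80.9  72.3]
[ -8.68506363 -26.03334916]
```

```bash
python3 -m handwheel '[[0,-0.02,0,0],[0.005,-0.03,0,0],[0.004,-0.03,0,0],[0,-0.03,0,0],[0,-0.012,0,0],[0,0,0,0],[-0.012,0,0,0],[-0.012,0,0,0],[-0.012,0,0,0],[-0.012,0,0,0]]' && python3 -c "
from h import *
st()" && python3 -m handwheel '[[-0.012,-0.003,0,0],[-0.005,-0.006,0,0],[0,-0.006,0,0],[0,-0.005,0,0],[0,-0.002,0,0],[0,0,0,0]]' && python3 -c "
from h import *
st();s=r.sense();print(Rz(YC).T@s['ft_force'][:2])"
```

```text
time: 9.35
tool_pos: [504.2, -258.2, 115.3]
tcp_rot: [179.9, -0.1, 149.7]
ft_force: [-2.4, 0.1, 0.2]
finger_gap: -0.1
grip_force: 0.8
9.35 [ 504.2 -258.2  115.3] [ 1.799e+02 -1.000e-01  1.497e+02] F [-2.4  0.1  0.2] gap -0.1 0.8 cas [-40.9 -43.1]
time: 9.95
tool_pos: [506.3, -287.7, 115.8]
tcp_rot: [-180.0, -0.0, 149.6]
ft_force: [0.9, 0.1, 0.0]
finger_gap: 0.0
grip_force: 0.1
9.95 [ 506.3 -287.7  115.8] [-180.    -0.   149.6] F [0.9 0.1 0. ] gap 0.0 0.1 cas [-24.2 -67.5]
[0.68031775 0.53104858]
```

```bash
python3 -m handwheel '[[0,-0.004,0,0],[0,-0.004,0,0],[0,0,0,0]]' && python3 -c "
from h import *
st();s=r.sense();print(Rz(YC).T@s['ft_force'][:2])
im=r.snapshot('side')[190:340,340:510];o=cv2.resize(im,None,fx=4,fy=4,interpolation=cv2.INTER_CUBIC);cv2.imwrite('pics/f.png',o[:,:,::-1])
m,l,b=blobs(im,*BLUE,amin=15)
for i,t,c in b: print(t,c)"
```

```text
time: 10.25
tool_pos: [502.9, -294.3, 115.9]
tcp_rot: [180.0, 0.0, 149.6]
ft_force: [3.8, 3.5, 0.0]
finger_gap: 0.1
grip_force: 1.8
10.25 [ 502.9 -294.3  115.9] [180.    0.  149.6] F [3.8 3.5 0. ] gap 0.1 1.8 cas [-23.8 -75. ]
[1.4944315  4.94422093]
[11  0  8  3 22] [14.5         0.90909091]
[ 28  53  22  11 136] [38.09558824 57.51470588]
[ 60  71  14  15 111] [65.11711712 76.33333333]
[108  81   8  26 129] [111.57364341  94.1627907 ]
[ 60 100  26  13 238] [ 74.18487395 106.43697479]
```

```bash
python3 -m handwheel '[[0,-0.002,0,0],[0,0.014,0,0],[0,0.014,0,0],[-0.02,0,0,0],[-0.02,0,0,0],[-0.012,0,0,0],[-0.012,0,0,0],[-0.012,0,0,0],[-0.012,0,0,0],[-0.012,-0.003,0,0]]' && python3 -m handwheel '[[-0.006,-0.007,0,0],[0,-0.007,0,0],[0,-0.006,0,0],[0,-0.004,0,0],[0,0,0,0]]' && python3 -c "
from h import *
st();s=r.sense();print(Rz(YC).T@s['ft_force'][:2])"
```

```text
time: 11.3
tool_pos: [600.9, -323.7, 115.1]
tcp_rot: [-180.0, -0.1, 149.7]
ft_force: [-0.7, 1.6, -0.3]
finger_gap: 0.4
grip_force: 0.8
time: 11.8
tool_pos: [594.7, -347.7, 115.9]
tcp_rot: [179.8, 0.1, 149.6]
ft_force: [8.0, 5.8, -2.3]
finger_gap: 0.0
grip_force: 4.8
11.8 [ 594.7 -347.7  115.9] [1.798e+02 1.000e-01 1.496e+02] F [ 8.   5.8 -2.3] gap 0.0 4.8 cas [ 82.4 -74.5]
[3.95478541 9.01654719]
```

```bash
python3 -m handwheel '[[0,0.015,-0.02,0],[0.02,0.015,-0.04,0],[0.025,0.02,-0.04,0],[0.025,0.025,-0.02,0],[0.01,0,0,0],[0,0,0,0],[0,0,0,0]]' 0.0854 30 && python3 -c "
from h import *
st();print(np.round(delta(*wor((0,0)),117-18.7),4))
im=r.snapshot('side')[190:340,340:510];o=cv2.resize(im,None,fx=4,fy=4,interpolation=cv2.INTER_CUBIC);cv2.imwrite('pics/g.png',o[:,:,::-1])"
```

```text
time: 12.5
tool_pos: [562.1, -245.0, 233.7]
tcp_rot: [-180.0, -0.1, 149.6]
ft_force: [0.4, 0.4, -0.4]
finger_gap: 85.1
grip_force: 0.0
12.5 [ 562.1 -245.   233.7] [-1.800e+02 -1.000e-01  1.496e+02] F [ 0.4  0.4 -0.4] gap 85.1 0.0 cas [ 2.3 -2.5]
[0.0023 0.0025 0.1354]
```

View pics/g.png

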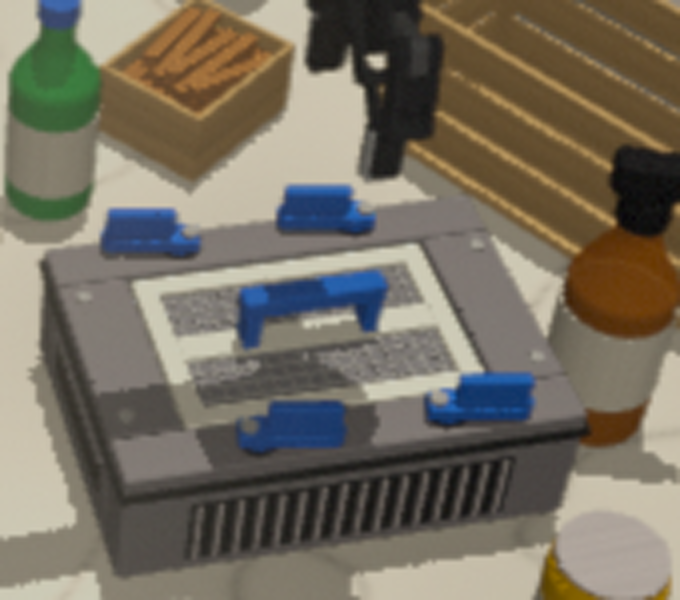

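All four buttons lie outside the opening: crop (150,230), (325,208), (293,425) and (480,398). Next I grasp the bar.

```bash
python3 -m handwheel '[[0.0023,0.0025,0.03,0],[0,0,0.04,0],[0,0,0.03,0],[0,0,0.02,0],[0,0,0.015,0],[0,0,0,0],[0,0,0,0]]' && python3 -m handwheel '[[0,0,0,0],[0,0,0,0],[0,0,0,0],[0,0,0,0],[0,0,0,0],[0,0,0,0]]' 0 50 && python3 -c "
from h import *
st();print(r.sense()['wrist_torque'])"
```

```text
time: 13.25
tool_pos: [562.2, -241.6, 99.8]
tcp_rot: [-180.0, -0.0, 149.6]
ft_force: [0.1, -0.4, -0.0]
finger_gap: 85.3
grip_force: 0.0
time: 13.85
tool_pos: [562.4, -241.5, 100.5]
tcp_rot: [-180.0, 0.1, 149.6]
ft_force: [-1.4, -1.5, 4.8]
finger_gap: 15.2
grip_force: 49.7
13.85 [ 562.4 -241.5  100.5] [-1.800e+02  1.000e-01  1.496e+02] F [-1.4 -1.5  4.8] gap 15.2 49.7 cas [0.9 0.7]
[-0.22524232  0.22269374  0.09677428]
```

The bar is held (gap about 15 mm, 50 N). I'll lift slowly.

```bash
python3 -m handwheel '[[0,0,-0.005,0],[0,0,-0.005,0],[0,0,-0.005,0],[0,0,-0.005,0],[0,0,-0.005,0],[0,0,-0.01,0],[0,0,-0.01,0],[0,0,-0.01,0],[0,0,-0.015,0],[0,0,0,0]]' && python3 -m handwheel '[[0,0,-0.02,0],[0,0,-0.025,0],[0,0,-0.025,0],[0,0,-0.02,0],[0,0,-0.01,0],[0,0,0,0],[0,0,0,0]]' && python3 -c "
from h import *
st();s=r.sense();print(s['wrist_torque'],s['joint_pos'].round())
print(np.round(delta(495.8,244,255),3))
im=r.snapshot('top');cv2.imwrite('pics/top1.png',im[:,:,::-1])
g=cv2.cvtColor(im,cv2.COLOR_RGB2HSV)
print(g[240,222],g[300,195],g[220,190],im[180,220],im[215,182],im[250,271],g[308,150])"
```

```text
time: 14.85
tool_pos: [563.8, -241.9, 173.5]
tcp_rot: [180.0, 0.3, 149.6]
ft_force: [0.1, -0.8, -2.5]
finger_gap: 15.3
grip_force: 49.0
time: 15.55
tool_pos: [561.9, -240.9, 268.7]
tcp_rot: [-180.0, -0.1, 149.6]
ft_force: [0.1, -0.2, -3.9]
finger_gap: 14.8
grip_force: 49.1
15.55 [ 561.9 -240.9  268.7] [-1.800e+02 -1.000e-01  1.496e+02] F [ 0.1 -0.2 -3.9] gap 14.8 49.1 cas [0.1 1. ]
[-0.00150176  0.01857805 -0.0340299 ] [-28.   9.  80.  -0.  91. -88.]
[0.302 0.385 0.014]
[ 75  11 135] [ 42  27 141] [ 70  11 138] [132 135 118] [138 142 139] [131 127 112] [ 40  33 139]
```

Run:
```python
from h import *
im=cv2.imread("pics/top1.png")[:,:,::-1].copy()
im2=cv2.bilateralFilter(cv2.GaussianBlur(im,(3,3),0),7,20,5)
g=cv2.cvtColor(im2,cv2.COLOR_RGB2HSV)
m=cv2.inRange(g,(0,0,85),(180,21,255));m[:,:165]=0;m[:,290:]=0;m[:175]=0;m[315:]=0
m=cv2.morphologyEx(m,cv2.MORPH_OPEN,np.ones((5,5)))
m=cv2.morphologyEx(m,cv2.MORPH_CLOSE,np.ones((5,5)))
c=max(cv2.findContours(m,cv2.RETR_EXTERNAL,cv2.CHAIN_APPROX_NONE)[0],key=cv2.contourArea)
B=cv2.boxPoints(cv2.minAreaRect(c));print(B.round(1).tolist(),cv2.contourArea(c))
W=np.array([onz("top",*p,28)[:2] for p in B]);print(W.round().tolist(),W.mean(0).round(1),[np.linalg.norm(W[i]-W[i-1]).round() for i in range(4)])
q=cv2.minAreaRect(np.array([onz("top",*p[0],28)[:2] for p in c],np.float32));print(q)
```

```text
[[168.5, 207.1999969482422], [242.8000030517578, 181.8000030517578], [275.0, 276.1000061035156], [200.6999969482422, 301.5]] 7010.0
[[581.0, 390.0], [654.0, 204.0], [411.0, 110.0], [343.0, 291.0]] [497.4 248.7] [np.float64(258.0), np.float64(199.0), np.float64(260.0), np.float64(193.0)]
((497.96343994140625, 248.17068481445312), (258.3571472167969, 194.72706604003906), 21.074243545532227)
```

```bash
python3 -m handwheel '[[0.03,0.038,0,0],[0.03,0.038,0,0],[0.03,0.038,0,0],[0.03,0.038,0,0],[0.03,0.038,0,0],[0.03,0.038,0,0],[0,0,0,0],[0,0,0,0]]' && python3 -m handwheel '[[0.03,0.038,0,0],[0.03,0.038,0,0],[0.03,0.038,0,0],[0.03,0.038,0,0],[0,0,0,-8.45],[0,0,0,-8.45],[0,0,0,-8.45],[0,0,0,-8.45],[0,0,0,-8.45],[0,0,0,-8.45]]' && python3 -m handwheel '[[0,0,0,0],[0,0,0,0]]' && python3 -c "
from h import *
st();print(np.round(delta(495.8,244,255),4))
im=r.snapshot('side');cv2.imwrite('pics/s2.png',im[:,:,::-1])"
```

```text
time: 16.4
tool_pos: [521.5, 47.8, 268.4]
tcp_rot: [-179.9, -0.1, 149.8]
ft_force: [0.1, -0.6, -3.1]
finger_gap: 15.4
grip_force: 49.6
time: 17.4
tool_pos: [496.3, 236.8, 268.6]
tcp_rot: [-180.0, -0.1, -159.5]
ft_force: [0.2, -0.2, -4.3]
finger_gap: 14.7
grip_force: 50.1
time: 17.6
tool_pos: [496.1, 237.4, 269.1]
tcp_rot: [-180.0, -0.1, -160.0]
ft_force: [-0.3, 1.0, -2.7]
finger_gap: 14.5
grip_force: 50.1
17.6 [496.1 237.4 269.1] [-1.8e+02 -1.0e-01 -1.6e+02] F [-0.3  1.  -2.7] gap 14.5 50.1 cas [-298.7  380.2]
[-0.002   0.0063  0.0141]
```

```bash
python3 -m handwheel '[[-0.002,0.0065,0.03,0],[0,0,0.03,0],[0,0,0.03,0],[0,0,0.03,0],[0,0,0.03,0],[0,0,0,0],[0,0,0,0]]' && python3 -c "
from h import *
st()
for x,y in((120,90),(120,-90),(-120,-90),(-120,90)):
    print(np.round(proj('side',np.r_[np.array([496,244])+Rz(20.2)@[x,y],28])))
im=r.snapshot('side');o=np.vstack([cv2.resize(cv2.imread('pics/side0.png')[160:260,190:350],(560,300)),cv2.resize(im[160:260,190:350][:,:,::-1],(560,300))])
cv2.imwrite('pics/h.png',o)
"
```

```text
time: 18.35
tool_pos: [495.1, 244.9, 119.8]
tcp_rot: [-180.0, -0.1, -159.8]
ft_force: [0.3, -0.5, -3.5]
finger_gap: 14.5
grip_force: 50.1
18.35 [495.1 244.9 119.8] [-1.800e+02 -1.000e-01 -1.598e+02] F [ 0.3 -0.5 -3.5] gap 14.5 50.1 cas [-303.4  386.2]
[262. 173.]
[316. 191.]
[272. 240.]
[215. 219.]
```

View pics/h.png

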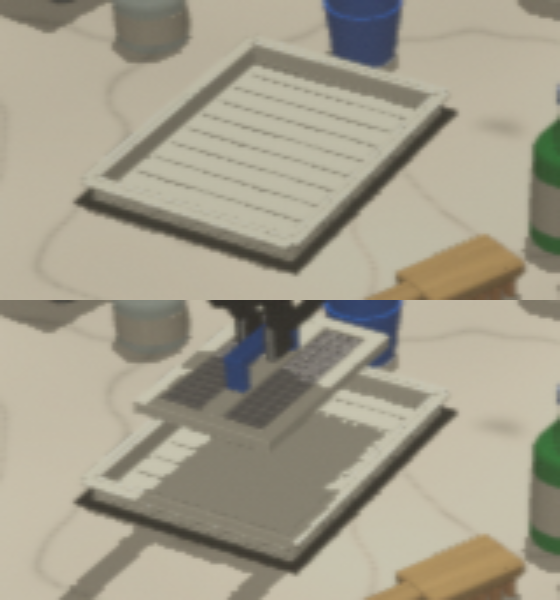

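The picture shows the panel held level over the tray with its grip up. The tray corners seen in the side view (263,173), (317,192), (273,240) and (216,220) match the predictions to about 1 px. I'm lowering it gently.

```bash
python3 -m handwheel '[[0,0,0.025,0],[0,0,0.02,0],[0,0,0.015,0],[0,0,0.01,0],[0,0,0.005,0],[0,0,0.003,0],[0,0,0.002,0],[0,0,0,0],[0,0,0,0]]' && python3 -m handwheel '[[0,0,0.001,0],[0,0,0.001,0],[0,0,0.001,0],[0,0,0.001,0],[0,0,0,0]]'
```

```text
time: 19.3
tool_pos: [495.7, 245.4, 40.4]
tcp_rot: [180.0, 0.0, -159.7]
ft_force: [0.0, 0.8, -3.1]
finger_gap: 15.1
grip_force: 50.1
time: 19.8
tool_pos: [495.2, 245.2, 35.6]
tcp_rot: [-180.0, -0.0, -159.7]
ft_force: [0.4, -0.1, -4.1]
finger_gap: 15.3
grip_force: 50.1
```

```bash
python3 -m handwheel '[[0,0,0.001,0],[0,0,0,0],[0,0,0.001,0],[0,0,0,0]]' && python3 -m handwheel '[[0,0,0.001,0],[0,0,0,0],[0,0,0,0]]'
```

```text
time: 20.2
tool_pos: [495.4, 245.3, 34.5]
tcp_rot: [-180.0, -0.0, -159.7]
ft_force: [-4.7, -1.8, 3.9]
finger_gap: 15.1
grip_force: 51.0
time: 20.5
tool_pos: [495.4, 245.3, 34.5]
tcp_rot: [-180.0, -0.0, -159.7]
ft_force: [-9.8, -3.4, 14.3]
finger_gap: 15.2
grip_force: 52.5
```

It's resting on the ribs. I'll ease off, open, retreat upward and check.

```bash
python3 -m handwheel '[[0,0,-0.001,0],[0,0,0,0],[0,0,0,0]]' && python3 -m handwheel '[[0,0,0,0],[0,0,0,0],[0,0,0,0],[0,0,0,0],[0,0,0,0],[0,0,0,0]]' 0.07 && python3 -m handwheel '[[0,0,-0.01,0],[0,0,-0.02,0],[0,0,-0.03,0],[0,0,-0.04,0],[0,0,-0.04,0],[0,0,-0.04,0],[0,0,-0.02,0],[0,0,0,0],[0,0,0,0]]' && python3 -c "
from h import *
im=r.snapshot('side');b=cv2.imread('pics/side0.png')[:,:,::-1]
cv2.imwrite('pics/end_side.png',im[:,:,::-1])
t=r.snapshot('top');cv2.imwrite('pics/end_top.png',t[:,:,::-1])
m,l,bl=blobs(im[160:260,190:350],*BLUE,amin=20)
for i,s,c in bl:
    c=c+[190,160];print(s[:5],c,onz('side',*c,46).round())
print('pred side grip in tray',proj('side',[495.4,245.3,51]))
n=lambda x:x.astype(int)
# panel frame corners predicted at frame top, z=22
for x,y in((90,60),(90,-60),(-90,-60),(-90,60)):print(np.round(proj('side',np.r_[np.array([495.4,245.3])+Rz(20.3)@[x,y],22])))
w=cv2.inRange(cv2.cvtColor(im,cv2.COLOR_RGB2HSV),(0,0,0),(180,255,255))
for nm,a in dict(detergent=(330,185,50,65),cup=(280,150,28,35),brush=(270,235,75,50),spray=(478,225,55,75),jar=(470,315,38,55),can=(220,143,25,35),box=(362,190,52,40)).items():
    pass
for nm,(x,y,w_,h_) in dict(detergent=(330,185,50,65),cup=(280,150,28,35),brush=(270,235,75,50),spray=(478,225,55,75),jar=(470,315,38,55),can=(220,143,25,35),box=(362,190,52,40)).items():
    print(nm,np.abs(n(im[y:y+h_,x:x+w_])-n(b[y:y+h_,x:x+w_])).mean().round(1))"
```

```text
time: 20.8
tool_pos: [495.7, 245.4, 34.5]
tcp_rot: [180.0, 0.0, -159.7]
ft_force: [-4.1, -1.2, 6.8]
finger_gap: 15.6
grip_force: 51.4
time: 21.4
tool_pos: [495.4, 245.3, 33.8]
tcp_rot: [-180.0, 0.0, -159.7]
ft_force: [0.2, -0.1, -0.1]
finger_gap: 70.0
grip_force: 0.0
time: 22.3
tool_pos: [495.5, 245.4, 234.5]
tcp_rot: [180.0, 0.1, -159.7]
ft_force: [0.4, 0.2, -0.3]
finger_gap: 70.1
grip_force: 0.0
[70 29 15 13 65] [267.36923077 195.36923077] [509. 257.  46.]
pred side grip in tray (np.float64(265.88008081675434), np.float64(197.95049693448885))
[265. 183.]
[301. 195.]
[268. 232.]
[230. 218.]
detergent 9.2
cup 5.2
brush 7.7
spray 5.6
jar 6.5
can 5.6
box 5.9
```

```bash
python3 -c "
from h import *
t=cv2.imread('pics/end_top.png')[:,:,::-1].copy()
m,l,bl=blobs(t,*BLUE,amin=25)
for i,s,c in bl:
    if 345<c[0]<495 and 140<c[1]<300:print('btn',s[4],cas(onz('top',*c,111)).round(1))
for f in('side0','end_side'):
    im=cv2.imread(f'pics/{f}.png')[:,:,::-1].copy();m,l,bl=blobs(im[170:260,325:375],(50,90,20),(90,255,255),30);print(f,[(s[4],c.round(1)) for i,s,c in bl])
    m,l,bl=blobs(im[230:290,265:345],(10,70,90),(25,255,255),30);print([(s[4],c.round(1)) for i,s,c in bl])"
```

```text
btn 96 [34.1 84.5]
btn 110 [ 72.6 -81.2]
btn 102 [-75.  84.]
btn 116 [-37.  -81.9]
side0 [(np.int32(421), array([28.3, 40.8])), (np.int32(81), array([26.3, 71. ]))]
[(np.int32(1054), array([44.5, 28.3]))]
end_side [(np.int32(424), array([28.3, 40.8])), (np.int32(84), array([26.3, 71. ]))]
[(np.int32(1049), array([44.6, 28.3]))]
```

All four button centroids are outside the edge (|y| of 81–84 mm, beyond the 62 mm opening edge). The two bystanders that differed most between pictures, the detergent bottle and brush, haven't moved. Handing in.

```bash
python3 -c "
from bench import r
print(r.hand_in())"
```

```text
the job is handed in; nothing more can be done
None
```

I turned all four buttons fully aside, laid the panel in the drip tray with its grip up, and handed the job in at about 22 s; its flat rest was checked by tool height only, and the other bench items showed no sign of movement.

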